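# Seat the sharpening stone in its holder

## Task

Get the long sharpening stone ready for use by pushing only: with the fingertips or the outside of the fingers, push it over the bench, between the end stop and the sliding jaw, until its long side lies flat against the holder's rail, and push the jaw along the rail until the stone is held snugly endways between jaw and stop. Push gently, do not grip the stone or the jaw, do not lift the stone, and leave the small grey stone and the polishing bar at the left, and the black bottle at the right, where they are. Finish with the stone and jaw left in place and the hand clear.

Things in the scene. Friction and masses are not known exactly. Their poses are not given: they have to be found in the camera images.
- stone: the long sharpening stone: plain dark block 55 x 145 x 40 mm (own x, y, z), 0.3 to 0.6 kg, loose (takes roughly 2 to 8 N to slide), lying flat on the bench on the robot's side of the holder. Origin at the centre of its underside; own y along its length. Either end may face the stop.
- holder: aluminium stone holder, screwed to the bench, nearly square to the robot. Origin at bench level in its inner corner: rail's front face is plane x = 0, end stop's face plane y = 0; x points away from the robot, y along the rail to the stop. Rail: x 0 to 30, y -300 to 20, 36 mm high; low lugs behind it to x 53. Seated stone: centre at x -28, y -73 mm, on the bare bench.
- stop_face (a point): point on the end stop's face (the face towards the jaw), 30 mm in front of the rail's face and 20 mm above the bench. The stop is fixed, 36 mm high, 20 mm thick, and reaches 62 mm out from the rail's face towards the robot.
- slide_jaw (a joint): dark steel jaw sliding on the holder's rail, m. 0: pressing face 220 mm from the stop's face; grows as the jaw slides towards the stop (+y of the holder), up to 0.085; about 0.075 with the seated stone between. Starts at 0 to 0.03. Friction about 2 N plus 8 N per m/s; it stays where it is left.
- jaw_face (a point): point on the jaw's pressing face (towards the stop), 28 mm in front of the rail's face, 20 mm above the bench. The jaw's arm stands in front of the rail: holder x -52 to 0, 2 to 54 mm above the bench, 22 mm thick, so its outer face, where it can be pushed, lies 22 mm back (holder -y). Its carriage, 46 mm long, rides on the rail up to 54 mm above the bench.
- small_stone: bystander: smaller grey sharpening stone 45 x 100 x 30 mm, loose; origin centre of underside, own y along its length
- polish_bar: bystander: bar of polishing compound 30 x 85 x 30 mm, cream and green, loose, at the left of the bench (a second one far at the right rear is fixed scenery); origin centre of underside, own y along its length
- oil_bottle: bystander: black capped bottle 65 mm across, 165 mm tall, standing loose; origin centre of underside

How it is judged:
At the end, for the whole second after the job is handed in: The long stone lies flat on the bench at rest, its long side against the rail (within 3 mm and 0.035 rad), its end against the stop (within 4 mm), and the jaw is up against its other end (no more than 3.5 mm of free play endways in all) (x of stone in the frame of holder between -0.031 and -0.024 m and y of stone in the frame of holder between -0.0765 and -0.069 m and angle between the y axis of stone and the y axis of holder, either way round below 0.035 rad and height (world z) of stone below 0.005 m and angle between stone's own z axis and vertical below 0.05 rad and y of jaw_face in the frame of holder above -0.1485 m and linear speed of stone below 0.01 m/s and velocity of joint slide_jaw below 0.01 m/s); the robot touches nothing.
It fails at once if the long stone is lifted off the bench or tipped (height (world z) of stone above 0.008 m or angle between stone's own z axis and vertical above 0.15 rad).
It fails at once if the long stone is gripped or shoved hard (over 35 N from the fingers) (contact force between the fingers and stone above 35 N).
It fails at once if the jaw is gripped or shoved hard (over 35 N from the fingers) (contact force between the fingers and slide_jaw above 35 N).
It fails at once if the small stone, the polishing bar or the bottle is disturbed (moved over 20 mm) (distance of any of small_stone, polish_bar, oil_bottle from where it was at the start of the episode above 0.02 m).
It also fails if it takes over 64 s, if anything falls off the work surface, if the arm or the gripper's body presses on something with over 40 N, if the wrist force passes 120 N, or if a joint passes its speed limit or range.

## Robot

A 6-joint arm with a two-finger parallel gripper is mounted at the origin on a cart in front of the work surface, level with it; the furniture and walls round the work are solid. World frame = base frame: x ahead of the robot, y to its left, z up, the work surface at z = 0. Lengths are in m, angles in rad, forces in N, time in s.
With the tool pointing down it reaches from about 0.225 to 0.875 m from the base axis. Payload 3.4 kg.
Tool frame: the origin (TCP) lies on the centre line of the jaws, within the pads' length; the fingertips stand 11 mm ahead of it and the grasp point (between the pads) lies 8 mm behind it; z points along the fingers, y is the line along which they close (so a half turn about z gives the same grasp; the last joint's range is limited). The gripper opens to 85 mm and grips with 20 to 120 N. Pads are 22 mm wide; open, the fingers measure 114 mm over their backs; the gripper's body (76 mm by 85 mm) begins 54 mm behind the grasp point. The pads swing forward as they close: fully open they stand 13 mm farther back than shut.
Start: joints at [-1.283, 0.276, 1.505, -0, 1.361, -0.121], TCP at [0.229, -0.528, 0.21] pointing down, gripper open.
Joint ranges: [-2.89, 2.89], [-0.75, 2.08], [0.22, 2.7], [-1.18, 4.32], [0.11, 2.71], [-2.7, 2.7]. Speed limits (rad/s): [2.57, 2.57, 3.14, 3.14, 3.14, 3.14].

## Interface

Orientations are given as a unit quaternion [w, x, y, z].
In Python, from rig import manip, eyes, job gives the robot as it stands.
- The arm moves only by the tool drive_tool, never from a script. Its argument "rows" is a list of rows, each a list of 3 entries, a list of its own where there are three numbers: the turn, a rotation vector about the world's x, y, z in rad, then the shift along the world's x, y, z in cm, then the finger opening in cm, from 0 to 8.54. A call has 1 to 8 rows; each row shifts and turns the commanded pose from where the row before left it; what a row does not reach is not made up. A row lasts 1/8 s, in which the tool goes at most 62.5 mm and 10.7 degrees, less where a joint would pass 70% of its speed; a pose out of reach is approached as far as the arm can. A call is refused whole if a number of a shift passes 6.25 or a number of a turn 0.188, either way. A call with a gripper value outside its range is refused whole. The fingers move at their own pace and stop on an object; "force" is the grip in N (left out, the last holds). Time passes only in rows, so rows that do not move let the fingers close. It gives the time, the measured TCP pose, the force, the opening and the grip force at its end, in the units of the state.
- manip.get_state(): the state, without advancing time (a new reading comes with each control period).
- eyes.get_image(name): name is "side" or "top"; returns the picture (384x512x3 uint8, red, green, blue); there is no depth.
- eyes.get_calibration(name): a dict with "camera_matrix" (3x3 intrinsics, pixels), "view" (4x4, takes a point from world to camera coordinates). Camera axes: x right, y up, looking along -z (the intrinsics and any distortion apply to the point x, -y, -z); pixel columns grow to the right and rows downward; lengths in m; the calibration is good to about 2 mm. A picture is of the moment at which its call begins. get_calibration takes no time and is no camera call.
- job.sign_off(): hands the job in; it is judged then, once.
The state is a dict: "clock": time; "qpos": joint angles; "qd": joint speeds; "effort": joint torques, N m; "position": TCP position; "ee_rot": TCP orientation; "contact_force": force on the tool from outside, world axes, zero at the start; "moment": the same for the moment, N m; "width": finger opening in m; "gripper_force": force on a finger pad.
Only numpy, scipy, OpenCV 4.12 (cv2) and the standard library are available. Lean on these libraries where they do the work, as an engineer would, in place of code of your own. Each camera call takes 0.05 s, during which the arm holds its last target. There are 200 camera calls.

## Working session

There is one attempt and no reset: what is moved stays moved. The work goes in short steps, Python scripts to look and compute and a tool call to move; the robot and the scene stay as the last step left them, time stands still between calls to the robot, and variables do not carry over. Pictures are saved under pics/ and viewed, at most 10 in all, crops included, and the job is handed in when it is done.

Besides the shell and the picture viewer there is one more tool, called after "Emit:" as name([rows], argument=value, ...), one row to a line, values as JSON. drive_tool: Moves the arm, as the interface text tells. Its arguments: {"type":"object","properties":{"rows":{"type":"array"},"force":{"type":"number"}},"required":["rows"]}

```bash
mkdir -p pics; cat > h.py <<'E'
import numpy as np, cv2
from rig import manip, eyes, job
def shot(n,f):
    im=eyes.get_image(n); cv2.imwrite(f'pics/{f}.png',cv2.cvtColor(im,cv2.COLOR_RGB2BGR)); return im
def ray(n,uv):
    c=eyes.get_calibration(n); K=np.array(c['camera_matrix']); V=np.array(c['view'])
    d=np.linalg.solve(K,[uv[0],uv[1],1.]); d=d*[1,-1,-1]
    R=V[:3,:3]; return -R.T@V[:3,3], R.T@d
def onz(n,uv,z):
    o,d=ray(n,uv); return o+d*(z-o[2])/d[2]
def proj(n,p):
    c=eyes.get_calibration(n); K=np.array(c['camera_matrix']); V=np.array(c['view'])
    q=(V[:3,:3]@np.array(p)+V[:3,3])*[1,-1,-1]; q=K@q; return q[:2]/q[2]
E
python3 - <<'E'
from h import *
for n in('top','side'):
    shot(n,n+'0'); c=eyes.get_calibration(n); print({k:np.round(v,3).tolist() for k,v in c.items()}, [np.round(onz(n,p,0),3).tolist() for p in((0,0),(511,0),(0,383),(511,383))])
print(manip.get_state())
E
```

```text
{'camera_matrix': [[424.177, 0.0, 252.577], [0.0, 424.177, 193.376], [0.0, 0.0, 1.0]], 'view': [[0.018, -1.0, 0.009, -0.044], [0.981, 0.02, 0.194, -0.538], [-0.194, 0.006, 0.981, -1.082], [0.0, 0.0, 0.0, 1.0]]} [[1.138, 0.751, 0.0], [1.177, -0.824, 0.0], [0.041, 0.604, 0.0], [0.062, -0.712, 0.0]]
{'camera_matrix': [[362.404, 0.0, 255.516], [0.0, 362.404, 188.463], [0.0, 0.0, 1.0]], 'view': [[-1.0, -0.008, 0.015, 0.547], [0.015, -0.845, 0.534, -0.063], [0.009, 0.534, 0.845, -1.281], [0.0, 0.0, 0.0, 1.0]]} [[1.908, -1.221, 0.0], [-0.846, -1.313, 0.0], [1.227, 0.563, 0.0], [-0.154, 0.551, 0.0]]
{'clock': 0.1, 'qpos': array([-1.28302361e+00,  2.76521107e-01,  1.50603092e+00,  1.49848433e-05,
        1.36073761e+00, -1.20979984e-01]), 'qd': array([-0.00148418, -0.00254035, -0.00363664,  0.00044027, -0.00169277,
       -0.00152981]), 'effort': array([ 2.03035364e-03, -4.17700088e+01, -2.46402848e+01,  2.08289080e-04,
        5.83418921e-03, -1.36067302e-05]), 'position': array([ 0.228401  , -0.52711079,  0.20912262]), 'ee_rot': array([-8.46153253e-04,  9.79187715e-01,  2.02954919e-01, -6.33782049e-05]), 'contact_force': array([ 0.11347636,  0.07967818, -0.54843239]), 'moment': array([-0.05327453, -0.01607219,  0.08582075]), 'gripper_force': 0.0, 'width': 0.08552864330402221}
```

View pics/top0.png

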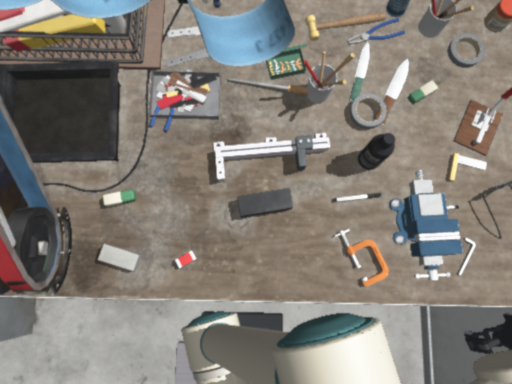

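View pics/side0.png

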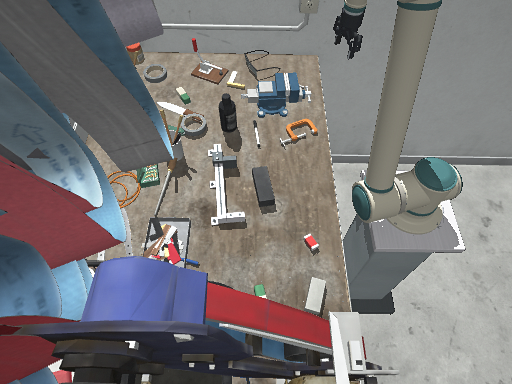

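The top view shows the holder with its stop at the left (220,160), the jaw at (302,150) and the dark stone at (264,202). In the side view the stone is at (263,187), the stop at (232,218) and the jaw at (224,158).

```bash
python3 - <<'E'
from h import *
a=cv2.imread('pics/top0.png')[125:225,200:350]; b=cv2.imread('pics/side0.png')[135:235,190:290]
cv2.imwrite('pics/c0.png',cv2.resize(a,None,fx=5.33,fy=5.33,interpolation=cv2.INTER_CUBIC))
cv2.imwrite('pics/c1.png',cv2.resize(b,(600,600),interpolation=cv2.INTER_CUBIC))
E
```

```text
(no output)
```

View pics/c0.png

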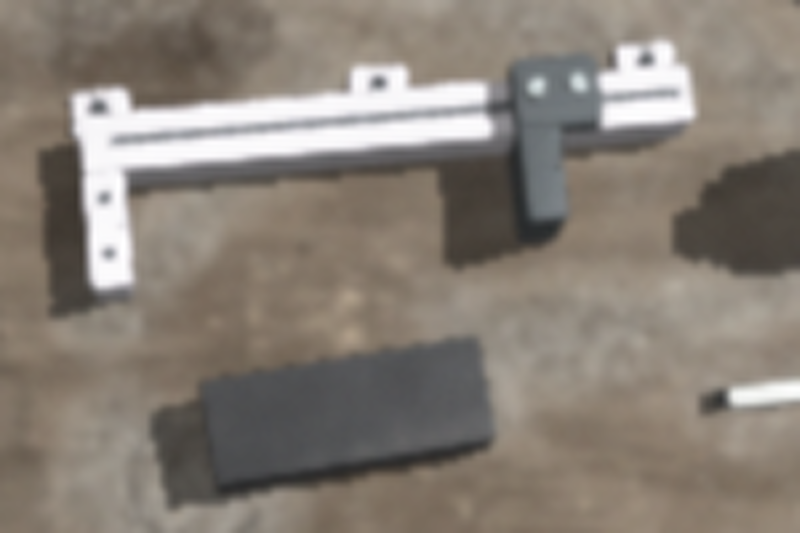

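View pics/c1.png

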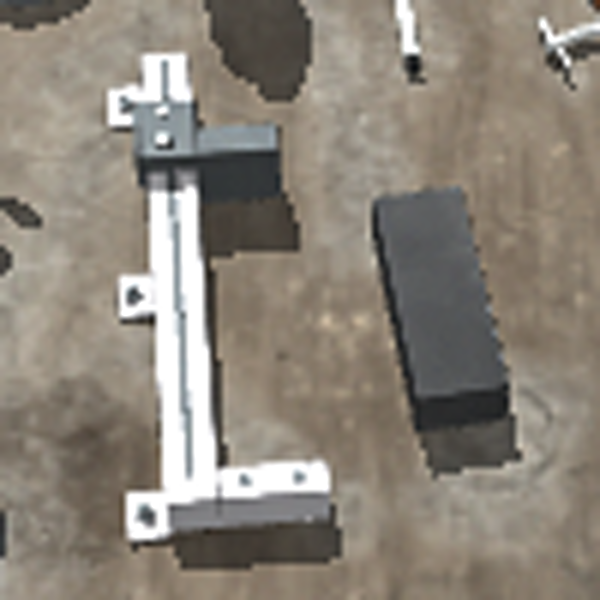

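The crops show these top edges:
- **Rail front edge** in c0 runs from (128,170) to (693,122).
- **Stop face** in c0 runs from (125,172) to (132,289).
- **Stone corners** in c0 are (203,380), (478,338), (492,438) and (220,485).
- **Jaw arm end** in c0 is (530,222) to (567,218).

The same features are visible in c1.

```bash
cat > m.py <<'E'
from h import *
def T(x,y,z): return onz('top',(200+x/5.3333-.4,125+y/5.3333-.4),z)[:2]
def S(x,y,z): return onz('side',(190+x/6-.4,135+y/6-.4),z)[:2]
E
python3 - <<'E'
from m import *
np.set_printoptions(precision=4,suppress=True)
print('rail top', T(130,169,.036),T(490,138,.036),T(693,122,.036)); print('rail side',S(215,465,.036),S(198,200,.036),S(188,57,.036))
print('stop', T(125,172,.036),T(132,289,.036),T(90,290,.036)); print(S(218,470,.036),S(328,460,.036),S(330,490,.036))
A=np.array([T(*p,.04) for p in((203,380),(478,338),(492,438),(220,485))]);B=np.array([S(*p,.04) for p in((416,398),(378,200),(462,188),(510,382))])
for q in(A,B): 
    print(q, q.mean(0),[np.linalg.norm(q[i]-q[i-1]) for i in range(4)]); d=q[0]-q[1]+q[3]-q[2]; print('ang',np.arctan2(-d[0],d[1]))
print('jaw',T(530,222,.054),T(567,218,.054),S(278,124,.054),S(281,150,.054))
# masks
for n,(x0,y0,x1,y1) in dict(top=(235,180,300,222),side=(245,160,282,210)).items():
    im=cv2.imread(f'pics/{n}0.png')
    m=((im.max(2)<78)&(im.max(2).astype(int)-im.min(2)<14)).astype(np.uint8); mm=np.zeros_like(m); mm[y0:y1,x0:x1]=m[y0:y1,x0:x1]
    c=max(cv2.findContours(mm,0,1)[0],key=cv2.contourArea); r=cv2.minAreaRect(c); print(n,r, onz(n,r[0],.036))
E
```

```text
rail top [0.6451 0.0476] [ 0.6657 -0.1391] [ 0.6767 -0.2451]
rail side [0.6482 0.0534] [ 0.6679 -0.1281] [ 0.6804 -0.2386]
stop [0.6434 0.0501] [0.5813 0.0445] [0.5803 0.066 ]
[0.6463 0.0566] [0.585  0.0493] [0.5835 0.0682]
[[ 0.5338  0.0068]
 [ 0.5584 -0.1326]
 [ 0.5069 -0.1398]
 [ 0.4803 -0.0031]] [ 0.5198 -0.0672] [np.float64(0.054428356067375644), np.float64(0.14161891926564357), np.float64(0.051969961368324664), np.float64(0.13930466889413487)]
ang 0.18340837294042908
[[ 0.5359  0.0105]
 [ 0.5592 -0.1273]
 [ 0.5084 -0.1371]
 [ 0.4821 -0.001 ]] [ 0.5214 -0.0637] [np.float64(0.054968849295988026), np.float64(0.13974719821463985), np.float64(0.05168710745289662), np.float64(0.13867559370174876)]
ang 0.17907322023870367
jaw [ 0.6162 -0.1577] [ 0.6187 -0.1765] [ 0.6207 -0.1729] [ 0.6181 -0.1532]
top ((261.6560363769531, 211.9855194091797), (54.81662368774414, 16.498207092285156), 8.746162414550781) [ 0.4916 -0.0588  0.036 ]
side ((263.44708251953125, 189.01174926757812), (44.03689193725586, 16.269786834716797), 77.47119140625) [ 0.5201 -0.0404  0.036 ]
```

Emit:
drive_tool([
  [[0, 0, -0.0285], [2.6, 5.0, 0], 8.5],
  [[0, 0, -0.0285], [2.6, 5.0, 0], 8.5],
  [[0, 0, -0.0285], [2.6, 5.0, 0], 8.5],
  [[0, 0, -0.0285], [2.6, 5.0, 0], 8.5],
  [[0, 0, -0.0285], [2.6, 5.0, 0], 8.5],
  [[0, 0, -0.0285], [2.6, 5.0, 0], 8.5],
  [[0, 0, -0.0285], [2.6, 5.0, 0], 8.5],
  [[0, 0, -0.0285], [2.6, 5.0, 0], 8.5],
])

```text
clock: 1.1
position: [0.437, -0.1259, 0.2098]
ee_rot: [0.0, 0.996, 0.09, 0.0]
contact_force: [1.0, -0.8, 0.1]
width: 0.0849
gripper_force: 0.0
```

```bash
python3 - <<'E'
from h import *
s=manip.get_state(); q=s['ee_rot']; print(s['clock'],s['position'],2*np.arctan2(q[2],q[1]),s['contact_force'])
for z,p in((0,(368,163)),(.165,(386,142))): print(onz('top',p,z))
for z,p in((0,(230,130)),(.165,(225,97))): print(onz('side',p,z))
E
```

```text
1.1 [ 0.43699632 -0.12590077  0.20978396] 0.17970948469577241 [ 1.00354304 -0.76919428  0.1436524 ]
[ 0.64427087 -0.36106034  0.        ]
[ 0.65284825 -0.36031733  0.165     ]
[ 0.65234654 -0.34134351  0.        ]
[ 0.66389281 -0.35437834  0.165     ]
```

Emit:
drive_tool([
  [[0, 0, 0], [2.6, 5.0, 0], 8.5],
  [[0, 0, 0], [0, 0, -4.5], 8.5],
  [[0, 0, 0], [0, 0, -5], 8.5],
  [[0, 0, 0], [0, 0, -5], 8.5],
  [[0, 0, 0], [0, 0, -3.0], 8.5],
  [[0, 0, 0], [0, 0, -1.5], 8.5],
  [[0, 0, 0], [0, 0, -0.5], 8.5],
  [[0, 0, 0], [0, 0, 0], 8.5],
])

```text
clock: 2.1
position: [0.4626, -0.0777, 0.0149]
ee_rot: [0.0, 0.996, 0.09, -0.0]
contact_force: [1.0, -0.4, -0.5]
width: 0.0848
gripper_force: 0.0
```

```bash
python3 - <<'E'
from h import *
for n in('top','side'): shot(n,n+'1')
a=cv2.imread('pics/top1.png')[125:275,200:350]; b=cv2.imread('pics/side1.png')[110:260,190:340]
cv2.imwrite('pics/c2.png',cv2.resize(np.hstack([a,b]),(800,400),interpolation=cv2.INTER_CUBIC))
E
```

```text
(no output)
```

View pics/c2.png

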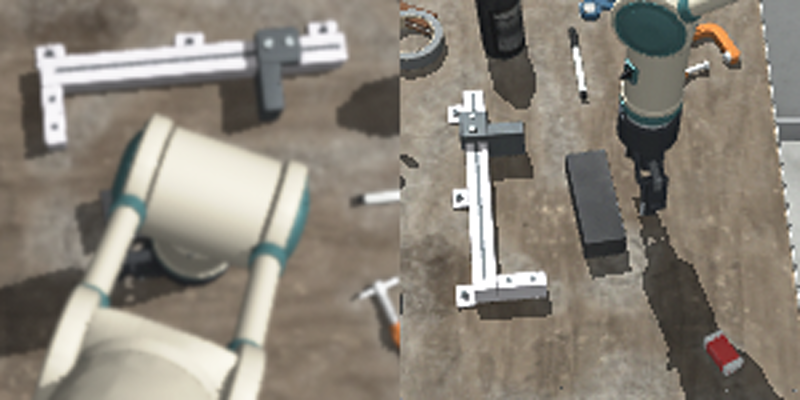

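The fingers are down on the robot side of the stone (c2: stone at about (597,200), fingers at about (652,185)), and nothing has been disturbed yet. I'll start pushing slowly.

Emit:
drive_tool([
  [[0, 0, 0], [0.5, 0.05, 0], 8.5],
  [[0, 0, 0], [0.5, 0.05, 0], 8.5],
  [[0, 0, 0], [0.5, 0.05, 0], 8.5],
  [[0, 0, 0], [0.5, 0.06, 0], 8.5],
  [[0, 0, 0], [0.5, 0.06, 0], 8.5],
  [[0, 0, 0], [0.5, 0.06, 0], 8.5],
  [[0, 0, 0], [0.5, 0.06, 0], 8.5],
  [[0, 0, 0], [0.5, 0.06, 0], 8.5],
])

```text
clock: 3.2
position: [0.5029, -0.0731, 0.0149]
ee_rot: [0.0, 0.996, 0.09, -0.0]
contact_force: [-0.2, -0.2, -0.6]
width: 0.085
gripper_force: 0.0
```

Emit:
drive_tool([
  [[0, 0, -0.01], [0.6, 0.065, 0], 8.5],
  [[0, 0, -0.01], [0.6, 0.065, 0], 8.5],
  [[0, 0, -0.01], [0.6, 0.065, 0], 8.5],
  [[0, 0, -0.01], [0.6, 0.065, 0], 8.5],
  [[0, 0, -0.01], [0.6, 0.065, 0], 8.5],
  [[0, 0, -0.01], [0.6, 0.065, 0], 8.5],
  [[0, 0, -0.01], [0.6, 0.065, 0], 8.5],
  [[0, 0, 0], [0.5, 0.055, 0], 8.5],
])

```text
clock: 4.2
position: [0.55, -0.068, 0.0149]
ee_rot: [0.0, 0.998, 0.055, 0.0]
contact_force: [0.2, -0.4, -0.9]
width: 0.0849
gripper_force: 0.0
```

```bash
python3 - <<'E'
from h import *
for n in('top','side'): shot(n,n+'2')
a=cv2.imread('pics/top2.png')[105:235,200:330]; b=cv2.imread('pics/side2.png')[120:250,170:300]
cv2.imwrite('pics/c3.png',cv2.resize(np.hstack([a,b]),(800,400),interpolation=cv2.INTER_CUBIC))
s=manip.get_state(); print(s['position'],s['contact_force'],s['moment'])
E
```

```text
[ 0.5503369  -0.06809703  0.01496555] [ 0.08512567  0.55614008 -0.37781893] [ 0.05323501 -0.04713126  0.00625555]
```

View pics/c3.png

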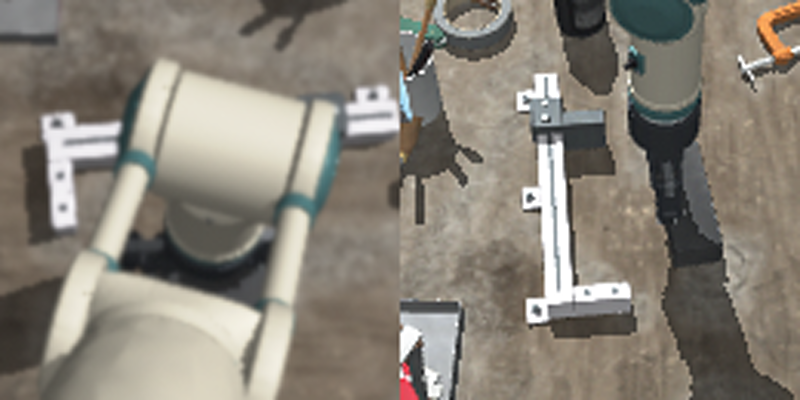

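```bash
python3 - <<'E'
from h import *
f=lambda u,v:((u-170)*3.077+400,(v-120)*3.077)
e=np.array([.055*2]);a=.11
P=np.array([.5503,-.068])
for s in(-.057,.057):
  for z in (.004,.017,.05): print('finger',s,z,np.round(f(*proj('side',[P[0]-s*np.sin(a),P[1]+s*np.cos(a),z]))))
C=np.array([.5206,-.0655]);b=.181
for sx in(-.0275,.0275):
  for sy in(-.0725,.0725): print('stone0',sx,sy,np.round(f(*proj('side',[C[0]+sx*np.cos(b)-sy*np.sin(b),C[1]+sx*np.sin(b)+sy*np.cos(b),.04]))))
im=cv2.imread('pics/side2.png')[135:235,215:275]
cv2.imwrite('pics/c4.png',cv2.resize(im,(360,600),interpolation=cv2.INTER_CUBIC))
E
```

```text
finger -0.057 0.004 [656. 167.]
finger -0.057 0.017 [656. 161.]
finger -0.057 0.05 [656. 144.]
finger 0.057 0.004 [666. 248.]
finger 0.057 0.017 [666. 243.]
finger 0.057 0.05 [667. 227.]
stone0 -0.0275 -0.0725 [699. 138.]
stone0 -0.0275 0.0725 [723. 242.]
stone0 0.0275 -0.0725 [653. 144.]
stone0 0.0275 0.0725 [675. 249.]
```

View pics/c4.png

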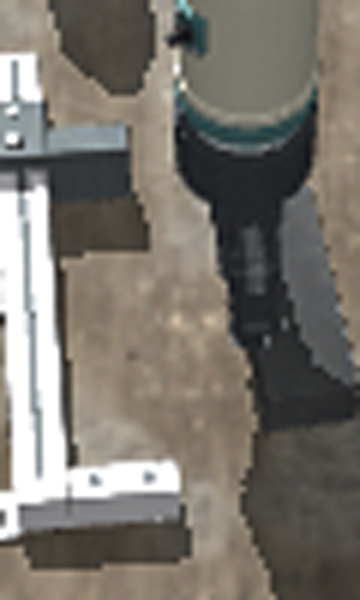

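```bash
python3 - <<'E'
from h import *
print(manip.get_state()['width'], manip.get_state()['qpos'])
g=lambda u,v:((u-190)*2.667+400,(v-110)*2.667)
P=np.array([.4626,-.0777]);a=.18
for s in(-.057,-.0425,.0425,.057):
  for z in (.004,.05): print(s,z,np.round(g(*proj('side',[P[0]-s*np.sin(a),P[1]+s*np.cos(a),z]))))
im=cv2.imread('pics/side1.png')[140:215,255:315]; im2=cv2.imread('pics/side2.png')[140:215,225:285]
o=cv2.resize(np.hstack([im,im2]),(800,500),interpolation=cv2.INTER_CUBIC); o=np.clip(255*(o/255.)**.45,0,255).astype(np.uint8)
cv2.imwrite('pics/c5.png',o)
E
```

```text
0.08518235135632271 [-2.48550697e-01  4.23259260e-01  1.82173940e+00 -7.24474451e-05
  8.95873183e-01  1.21135704e+00]
-0.057 0.004 [629. 167.]
-0.057 0.05 [631. 147.]
-0.0425 0.004 [631. 175.]
-0.0425 0.05 [633. 156.]
0.0425 0.004 [644. 227.]
0.0425 0.05 [646. 209.]
0.057 0.004 [646. 236.]
0.057 0.05 [649. 218.]
```

View pics/c5.png

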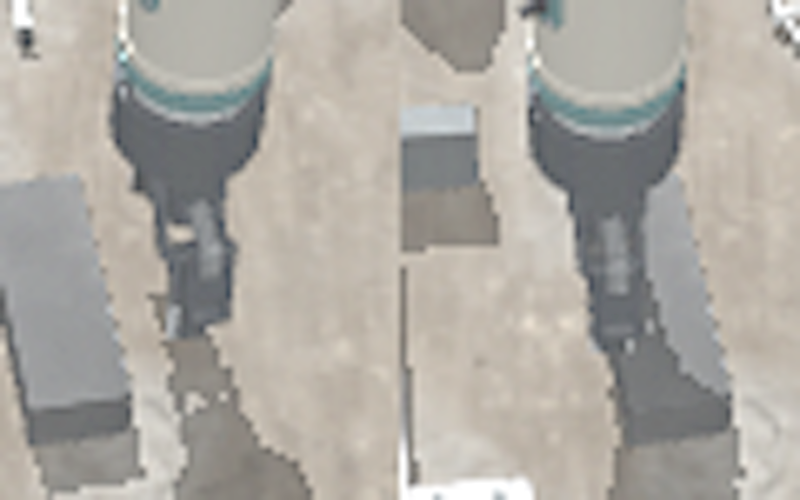

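The right half of c5 shows the finger drawn over the stone's top. The stone corner at (730,395) has not moved, and no force has been felt. So the open fingertips are above 40 mm, higher than the reported TCP height suggests. I'll back off and feel for the bench.

Emit:
drive_tool([
  [[0, 0, 0.01], [-1.3, -0.14, 0], 8.5],
  [[0, 0, 0.01], [-1.3, -0.14, 0], 8.5],
  [[0, 0, 0.01], [-1.3, -0.14, 0], 8.5],
  [[0, 0, 0.01], [-1.3, -0.14, 0], 8.5],
  [[0, 0, 0.01], [-1.3, -0.14, 0], 8.5],
  [[0, 0, 0.01], [-1.3, -0.14, 0], 8.5],
  [[0, 0, 0.01], [-1.0, -0.14, 0], 8.5],
  [[0, 0, 0], [0, 0, 0], 8.5],
])

```text
clock: 5.3
position: [0.4607, -0.0778, 0.015]
ee_rot: [-0.0, 0.996, 0.09, -0.0]
contact_force: [-0.6, -0.1, 0.3]
width: 0.0852
gripper_force: 0.0
```

Emit:
drive_tool([
  [[0, 0, 0], [0, 0, -0.2], 8.5],
  [[0, 0, 0], [0, 0, -0.2], 8.5],
  [[0, 0, 0], [0, 0, 0], 8.5],
])

```text
clock: 5.68
position: [0.4617, -0.0778, 0.0106]
ee_rot: [-0.0, 0.996, 0.09, -0.0]
contact_force: [-0.5, -0.5, 0.3]
width: 0.0855
gripper_force: 0.0
```

Emit:
drive_tool([
  [[0, 0, 0], [0, 0, -0.2], 8.5],
  [[0, 0, 0], [0, 0, -0.2], 8.5],
  [[0, 0, 0], [0, 0, 0], 8.5],
])

```text
clock: 6.05
position: [0.4614, -0.0778, 0.0067]
ee_rot: [-0.0, 0.996, 0.09, -0.0]
contact_force: [-0.6, 0.3, 0.5]
width: 0.0851
gripper_force: 0.0
```

Emit:
drive_tool([
  [[0, 0, 0], [0, 0, -0.2], 8.5],
  [[0, 0, 0], [0, 0, 0], 8.5],
])

```text
clock: 6.3
position: [0.4615, -0.0778, 0.0048]
ee_rot: [0.0, 0.996, 0.09, -0.0]
contact_force: [0.1, 0.2, 0.2]
width: 0.0853
gripper_force: 0.0
```

```bash
python3 - <<'E'
from h import *
np.set_printoptions(precision=4,suppress=True)
im=shot('side','side3'); print(manip.get_state()['position'])
# light: shift of stone-top corner to its shadow
from m import S
print('light /40mm', S(518,465,0)-S(510,382,.04), S(432,472,0)-S(416,398,.04))
g=cv2.cvtColor(im,cv2.COLOR_RGB2GRAY); print(g[172:206,276:300])
E
```

```text
[ 0.4615 -0.0778  0.0049]
light /40mm [-0.0064  0.0321] [-0.0102  0.026 ]
[[144  84  39  42  36  32  40  38  67  59  49  35  61 127 121 135 136 134
  132 127 136 140 140 126]
 [126 126  32  41  35  32  38  49  77  75  58  36  35 130 121 130 136 139
  135 129 130 133 138 127]
 [125 120  55  41  36  30  36  40  73  74  76  35  34 132 125 125 137 140
  140 128 123 123 134 126]
 [126 123  54  39  36  36  38  44  63  73  75  29  35 137 128 124 135 140
  140 129 122 119 129 126]
 [123 125  74  38  92 147 142 143  63  73  73  58  35 144 137 128 136 138
  133 126 124 119 125 124]
 [122 125  76  37  92 144 137 107  52  73  69  59  32  57 109 130 137 140
  135 128 124 118 120 120]
 [118 122  74  35  39  26  26  33  34  60  76  77  46  35  87 128 131 139
  139 134 129 126 123 124]
 [113 117  73  36  40  41  35  39  45  72  99 100  66  40  58 136 137 143
  147 138 129 124 123 124]
 [114 115 121  86  40  42  39  40  38  52  75  74  43  33  58 136 132 139
  143 139 132 125 123 124]
 [119 116 123 138  37  43  35  34  35  50  70  71  42  32  88 139 134 136
  139 139 136 128 123 123]
 [126  56  57  6
[... 1708 characters left out ...]
39 146 142 141  64  62  63  62  63  66  67  70  65  59 120 133 134
  123 125 130 138 137 139]
 [138 120 122 141 147 146  67  68  67  63  64  68  68  65  60 120 142 143
  125 123 128 136 132 134]
 [159 151 131 120 146 161  74  71  69  67  67  68  66  66  61  56 134 137
  128 120 125 141 130 131]
 [165 161 150 126 123 154  77  78  74  71  73  74  67  65  64  61  58 135
  130 124 126 135 128 129]
 [173 167 168 156 142 138  68  78  76  73  73  76  69  66  64  65  63 136
  132 123 115 115 127 132]
 [164 160 170 172 158 118  64  71  72  72  72  73  67  64  63  65  65  62
  134 128 118 111 113 121]
 [164 158 159 161 162 133  71  64  69  73  73  67  66  64  62  65  67  68
   64  59 130 113 112 112]]
```

Emit:
drive_tool([
  [[0, 0, 0], [0, 0, -0.2], 8.5],
  [[0, 0, 0], [0, 0, 0], 8.5],
])

```text
clock: 6.6
position: [0.4614, -0.0778, 0.0028]
ee_rot: [-0.0, 0.996, 0.09, -0.0]
contact_force: [1.4, -0.2, 0.7]
width: 0.0853
gripper_force: 0.0
```

Emit:
drive_tool([
  [[0, 0, 0], [0, 0, -0.2], 8.5],
  [[0, 0, 0], [0, 0, 0], 8.5],
])

```text
clock: 6.85
position: [0.4614, -0.0778, 0.0008]
ee_rot: [-0.0, 0.996, 0.09, -0.0]
contact_force: [-0.2, 0.1, 0.0]
width: 0.0849
gripper_force: 0.0
```

Emit:
drive_tool([
  [[0, 0, 0], [0, 0, -0.2], 8.5],
  [[0, 0, 0], [0, 0, 0], 8.5],
])

```text
clock: 7.1
position: [0.4614, -0.0778, -0.0012]
ee_rot: [-0.0, 0.996, 0.09, -0.0]
contact_force: [0.8, 1.0, 0.1]
width: 0.0849
gripper_force: 0.0
```

Emit:
drive_tool([
  [[0, 0, 0], [0, 0, -0.2], 8.5],
  [[0, 0, 0], [0, 0, 0], 8.5],
])

```text
clock: 7.35
position: [0.4614, -0.0778, -0.0032]
ee_rot: [-0.0, 0.996, 0.09, -0.0]
contact_force: [0.1, -0.3, 0.3]
width: 0.0852
gripper_force: 0.0
```

Emit:
drive_tool([
  [[0, 0, 0], [0, 0, -0.2], 8.5],
  [[0, 0, 0], [0, 0, 0], 8.5],
])

```text
clock: 7.6
position: [0.4614, -0.0778, -0.0052]
ee_rot: [-0.0, 0.996, 0.09, -0.0]
contact_force: [0.1, 0.3, -0.2]
width: 0.0849
gripper_force: 0.0
```

Emit:
drive_tool([
  [[0, 0, 0], [0, 0, -0.2], 8.5],
  [[0, 0, 0], [0, 0, 0], 8.5],
])

```text
clock: 7.85
position: [0.4614, -0.0778, -0.0072]
ee_rot: [-0.0, 0.996, 0.09, -0.0]
contact_force: [0.8, 0.4, -0.6]
width: 0.0848
gripper_force: 0.0
```

Emit:
drive_tool([
  [[0, 0, 0], [0, 0, -0.2], 8.5],
  [[0, 0, 0], [0, 0, 0], 8.5],
])

```text
clock: 8.1
position: [0.4614, -0.0778, -0.0092]
ee_rot: [-0.0, 0.996, 0.09, -0.0]
contact_force: [-0.4, -0.4, -1.0]
width: 0.0853
gripper_force: 0.0
```

Emit:
drive_tool([
  [[0, 0, 0], [0, 0, -0.3], 8.5],
  [[0, 0, 0], [0, 0, 0], 8.5],
])

```text
clock: 8.35
position: [0.4614, -0.0778, -0.0123]
ee_rot: [-0.0, 0.996, 0.09, -0.0]
contact_force: [-0.1, 0.6, 0.8]
width: 0.0852
gripper_force: 0.0
```

Emit:
drive_tool([
  [[0, 0, 0], [0, 0, -0.3], 8.5],
  [[0, 0, 0], [0, 0, 0], 8.5],
])

```text
clock: 8.6
position: [0.4614, -0.0778, -0.0153]
ee_rot: [-0.0, 0.996, 0.09, -0.0]
contact_force: [0.2, -0.7, 0.2]
width: 0.085
gripper_force: 0.0
```

Emit:
drive_tool([
  [[0, 0, 0], [0, 0, -0.2], 8.5],
  [[0, 0, 0], [0, 0, 0], 8.5],
])

```text
clock: 8.85
position: [0.4614, -0.0778, -0.0172]
ee_rot: [-0.0, 0.996, 0.09, -0.0]
contact_force: [0.0, 0.3, 0.5]
width: 0.0849
gripper_force: 0.0
```

```bash
python3 - <<'E'
from h import *
np.set_printoptions(precision=4,suppress=True)
im=shot('side','side4'); s=manip.get_state(); print(s['position'],s['contact_force'])
a=cv2.imread('pics/side1.png')[140:220,255:315];b=cv2.imread('pics/side4.png')[140:220,255:315]
o=cv2.resize(np.hstack([a,b]),(800,533),interpolation=cv2.INTER_CUBIC); cv2.imwrite('pics/c6.png',np.clip(255*(o/255.)**.5,0,255).astype(np.uint8))
E
```

```text
[ 0.4615 -0.0778 -0.0171] [ 0.8845 -0.13   -0.2304]
```

View pics/c6.png

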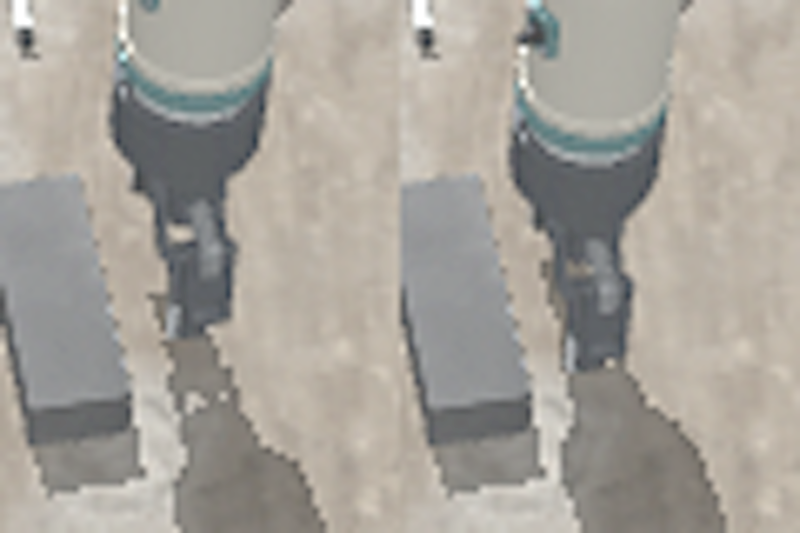

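The right half of c6 shows the tips now beside the stone and near the bench, with the tip at about (595,368). I'll push, watching the force.

Emit:
drive_tool([
  [[0, 0, 0], [0.5, 0.05, 0], 8.5],
  [[0, 0, 0], [0.5, 0.05, 0], 8.5],
  [[0, 0, 0], [0.5, 0.05, 0], 8.5],
  [[0, 0, 0], [0.4, 0.05, 0], 8.5],
])

```text
clock: 9.4
position: [0.4811, -0.0758, -0.0171]
ee_rot: [0.0, 0.996, 0.09, 0.0]
contact_force: [-0.8, -0.2, -0.1]
width: 0.085
gripper_force: 0.0
```

Emit:
drive_tool([
  [[0, 0, 0], [0.3, 0.03, 0], 8.5],
  [[0, 0, 0], [0.3, 0.03, 0], 8.5],
  [[0, 0, 0], [0.3, 0.03, 0], 8.5],
  [[0, 0, 0], [0.3, 0.03, 0], 8.5],
])

```text
clock: 9.9
position: [0.4896, -0.0742, -0.0173]
ee_rot: [-0.001, 0.996, 0.091, -0.003]
contact_force: [-6.0, -1.2, 4.9]
width: 0.0854
gripper_force: 2.8
```

Emit:
drive_tool([
  [[0, 0, 0], [0.3, 0.03, 0], 8.5],
  [[0, 0, 0], [0.3, 0.03, 0], 8.5],
  [[0, 0, 0], [0.3, 0.03, 0], 8.5],
])

```text
clock: 10.28
position: [0.4987, -0.0732, -0.0173]
ee_rot: [-0.001, 0.996, 0.09, -0.003]
contact_force: [-5.9, -1.0, 4.0]
width: 0.0851
gripper_force: 2.9
```

Emit:
drive_tool([
  [[0, 0, -0.01], [0.4, 0.045, 0], 8.5],
  [[0, 0, -0.01], [0.5, 0.055, 0], 8.5],
  [[0, 0, -0.01], [0.5, 0.055, 0], 8.5],
  [[0, 0, -0.01], [0.5, 0.055, 0], 8.5],
  [[0, 0, -0.01], [0.5, 0.055, 0], 8.5],
  [[0, 0, -0.01], [0.5, 0.055, 0], 8.5],
  [[0, 0, -0.01], [0.5, 0.055, 0], 8.5],
  [[0, 0, 0], [0.5, 0.055, 0], 8.5],
])

```text
clock: 11.28
position: [0.5383, -0.069, -0.0174]
ee_rot: [-0.0, 0.998, 0.055, -0.002]
contact_force: [-4.6, 0.1, 1.6]
width: 0.0857
gripper_force: 2.0
```

```bash
cat > st.py <<'E'
# side-view stone measurement in holder frame: sides of the dark blob's top
from h import *
import sys
im=shot('side',sys.argv[1]); s=manip.get_state(); print(s['clock'],s['position'],s['contact_force'],s['moment'])
O=np.array([.6455,.052]);t=.107;H=np.array([[np.cos(t),np.sin(t)],[-np.sin(t),np.cos(t)]])
print('tcp holder',H@(s['position'][:2]-O))
a=im[130:230,190:290]; cv2.imwrite(f'pics/{sys.argv[1]}c.png',cv2.resize(np.clip(255*(cv2.cvtColor(a,4)/255.)**.5,0,255).astype(np.uint8),(600,600),interpolation=cv2.INTER_CUBIC))
E
python3 st.py p1
```

```text
11.325 [ 0.54024473 -0.06917519 -0.01725994] [-1.45388245  0.19445677 -1.24878721] [0.11776182 0.1847519  0.03492928]
tcp holder [-0.11759433 -0.10924135]
```

View pics/p1c.png

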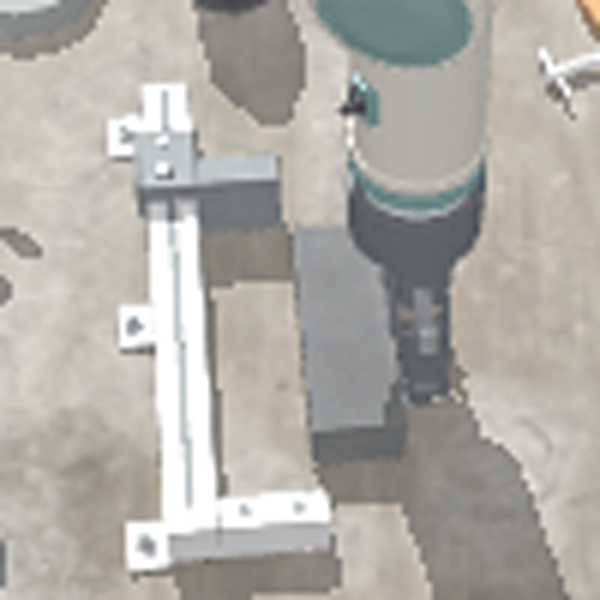

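The stone is being pushed squarely. In p1c its rail-side top edge runs (293,228) to (312,430), between jaw and stop, and the fingers are at (425,390). That was my tenth picture, so the rest goes by numbers.

```bash
python3 - <<'E'
from h import *
O=np.array([.6455,.052]);t=.107;H=np.array([[np.cos(t),np.sin(t)],[-np.sin(t),np.cos(t)]])
f=lambda x,y,z:H@(onz('side',(190+x/6-.4,130+y/6-.4),z)[:2]-O)
for p in((293,228,.04),(312,430,.04),(408,415,.04),(218,500,.036),(328,490,.036),(197,200,.036),(279,180,.054)): print(p,np.round(f(*p),4))
E
```

```text
(293, 228, 0.04) [-0.0541 -0.175 ]
(312, 430, 0.04) [-0.0544 -0.0336]
(408, 415, 0.04) [-0.1098 -0.0385]
(218, 500, 0.036) [0.0013 0.0045]
(328, 490, 0.036) [-0.0604  0.0037]
(197, 200, 0.036) [ 0.0025 -0.204 ]
(279, 180, 0.054) [-0.0479 -0.2012]
```

Emit:
drive_tool([
  [[0, 0, 0], [0.5, 0.055, 0], 8.5],
  [[0, 0, 0], [0.6, 0.065, 0], 8.5],
  [[0, 0, 0], [0.6, 0.065, 0], 8.5],
  [[0, 0, 0], [0.6, 0.065, 0], 8.5],
  [[0, 0, 0], [0.6, 0.065, 0], 8.5],
  [[0, 0, 0], [0.6, 0.065, 0], 8.5],
  [[0, 0, 0], [0.6, 0.065, 0], 8.5],
  [[0, 0, 0], [0.4, 0.045, 0], 8.5],
])

```text
clock: 12.32
position: [0.5861, -0.0645, -0.0171]
ee_rot: [0.0, 0.998, 0.055, 0.0]
contact_force: [-2.4, -0.2, -1.1]
width: 0.0852
gripper_force: 0.9
```

Emit:
drive_tool([
  [[0, 0, 0], [0.2, 0.02, 0], 8.5],
  [[0, 0, 0], [0.2, 0.02, 0], 8.5],
  [[0, 0, 0], [0.2, 0.02, 0], 8.5],
])

```text
clock: 12.7
position: [0.5915, -0.0639, -0.0171]
ee_rot: [0.0, 0.998, 0.055, -0.0]
contact_force: [-1.9, -0.4, -2.1]
width: 0.0852
gripper_force: 0.9
```

Emit:
drive_tool([
  [[0, 0, 0], [0.2, 0.02, 0], 8.5],
  [[0, 0, 0], [0.1, 0.01, 0], 8.5],
])

```text
clock: 12.95
position: [0.5942, -0.0637, -0.0171]
ee_rot: [0.0, 0.998, 0.056, -0.0]
contact_force: [-3.3, -0.3, -1.3]
width: 0.0849
gripper_force: 1.7
```

Emit:
drive_tool([
  [[0, 0, 0], [0.1, 0.01, 0], 8.5],
  [[0, 0, 0], [0.1, 0.01, 0], 8.5],
  [[0, 0, 0], [0, 0, 0], 8.5],
])

```text
clock: 13.32
position: [0.5941, -0.0637, -0.0172]
ee_rot: [0.0, 0.998, 0.056, -0.002]
contact_force: [-7.4, -1.9, 2.4]
width: 0.0849
gripper_force: 3.5
```

Emit:
drive_tool([
  [[0, 0, 0], [0.1, 0.01, 0], 8.5],
  [[0, 0, 0], [0, 0, 0], 8.5],
])

```text
clock: 13.58
position: [0.594, -0.0637, -0.0172]
ee_rot: [0.0, 0.998, 0.056, -0.003]
contact_force: [-9.1, -2.7, 4.2]
width: 0.085
gripper_force: 4.5
```

Emit:
drive_tool([
  [[0, 0, 0], [0.15, 0.015, 0], 8.5],
  [[0, 0, 0], [0.15, 0.015, 0], 8.5],
  [[0, 0, 0], [0, 0, 0], 8.5],
])

```text
clock: 13.95
position: [0.5938, -0.0638, -0.0172]
ee_rot: [0.0, 0.998, 0.056, -0.006]
contact_force: [-15.5, -4.2, 8.1]
width: 0.0851
gripper_force: 7.6
```

```bash
python3 - <<'E'
from h import *
s=manip.get_state();q=s['ee_rot'];print(s['position'],2*np.arctan2(q[2],q[1]),s['contact_force'],s['moment'])
E
```

```text
[ 0.59384073 -0.06377537 -0.017165  ] 0.11252714642769258 [-15.53743532  -4.1739192    8.14572257] [-0.7429558   1.98410917  0.07231884]
```

Emit:
drive_tool([
  [[0, 0, 0], [-1.0, -0.1, 0], 8.5],
  [[0, 0, 0], [-2.0, -0.2, 0], 8.5],
  [[0, 0, 0], [-2.0, -0.2, 0], 8.5],
  [[0, 0, 0], [0, 0, 4], 8.5],
  [[0, 0, 0], [0, 0, 5], 8.5],
  [[0, 0, 0], [0, 0, 4], 8.5],
  [[0, 0, 0], [1.5, -4, 0], 0],
  [[0, 0, 0], [2.0, -4, 0], 0],
])

```text
clock: 14.95
position: [0.5879, -0.1488, 0.1149]
ee_rot: [0.001, 0.998, 0.056, 0.003]
contact_force: [0.2, -0.2, 0.3]
width: 0.051
gripper_force: 0.0
```

Emit:
drive_tool([
  [[0, 0, 0], [3.0, -3, 0], 0],
  [[0, 0, 0], [3.0, -2.5, 0], 0],
  [[0, 0, 0], [0, 0, 0], 0],
  [[0, 0, 0], [0, 0, 0], 0],
])

```text
clock: 15.45
position: [0.6456, -0.2027, 0.1128]
ee_rot: [-0.0, 0.998, 0.055, 0.0]
contact_force: [-0.5, 0.3, -0.1]
width: -0.0002
gripper_force: 0.0
```

```bash
python3 st.py p2; python3 - <<'E'
from h import *
im=cv2.imread('pics/p2.png'); g=im.max(2).astype(int)
m=((g<90)&(g-im.min(2)<16)).astype(np.uint8)
n,l,st,c=cv2.connectedComponentsWithStats(m[125:235,200:300])
for i in range(1,n):
    if st[i,4]>60: print(st[i]+[200,125,0,0,0],c[i]+[200,125])
O=np.array([.6455,.052]);t=.107;H=np.array([[np.cos(t),np.sin(t)],[-np.sin(t),np.cos(t)]])
for p in((-.055,-.031),(0,-.031),(-.055,-.176),(0,-.176)): q=H.T@np.array(p)+O; print(p,proj('side',[*q,.04]))
print(g[160:216:3,218:250:1])
E
```

```text
15.5 [ 0.64521803 -0.20233242  0.11295347] [ 0.29830974 -0.04526517  0.68105076] [-0.02534132 -0.05400504  0.04561059]
tcp holder [-0.02744203 -0.25284777]
[200 125   8  13  64] [203.328125 131.25    ]
[221 125  20  26 350] [231.53428571 136.80285714]
[ 213  160   65   75 1559] [243.96921103 205.5086594 ]
(-0.055, -0.031) [241.83049224 201.90280914]
(0, -0.031) [225.67518331 203.16879125]
(-0.055, -0.176) [238.66253231 167.36471579]
(0, -0.176) [223.44832525 168.46091693]
[[180 173 167 160 126 127 118 100  87  79  74  67  64  61  58  53  51  51
   64 148 140 153 160 167 168 178 170 160 153 146 141 143]
 [ 56 106 103 101  89  56  57  56  58  58  58  58  58  58  58  57  58  57
   71 151 147 161 167 167 170 160 150 150 157 161 160 164]
 [ 54 107 159 255 213  54  54  55  55  58  58  57  57  59  57  58  58  57
   54 150 140 141 157 163 163 161 140 142 154 157 157 161]
 [160 215 255 255 255 115  98 103 104 104 105 104 101 102 104  47  52  53
   53  50  42 144 146 153 160 167 157 150 150 160 169 167]
 [220 152 255 255 255  86  95  99  99  99  99  98  98  98  99 103  49  53
   53  52  56  62
[... 1204 characters left out ...]
8  70  73  74  72  72  76  73  66]
 [255 255 159 219 255 255 255  97  94  93  87  84  82  64  63  53  49  44
   45  45  44  44  42  52  70  69  67  68  69  66  67  65]
 [255 255 220 154 255 255 255 138  38  44  46  45  47  45  47  45  44  45
   43  44  43  42  43  52  71  72  68  65  64  74  79  67]
 [255 255 252 149 255 255 255 255  71  67  68  61  75  74  64  85  88  87
   84  84  83  81  75  73  67  64  65  68  65  65  66  67]
 [255 255 251 147 250 255 255 255  86  71  77  80  82  81  77  81  80  78
   79  91  94 112 111  73  73  75  73  73  70  67  68  67]
 [255 255 255 195 255 255 255 255 248 255 255 255 151 226 255 255 255 255
  255 255 254 155  46 154 155 157 136  68  71  68  68  70]]
```

Emit:
drive_tool([
  [[0, 0, 0], [0, 0, -3], 0],
  [[0, 0, 0], [0, 0, -3], 0],
  [[0, 0, 0], [0, 0, -2], 0],
  [[0, 0, 0], [0, 0, -1], 0],
  [[0, 0, 0], [0, 0, -0.7], 0],
  [[0, 0, 0], [0, 0, -0.7], 0],
  [[0, 0, 0], [0, 0, 0], 0],
])

```text
clock: 16.38
position: [0.6454, -0.2029, 0.0089]
ee_rot: [-0.0, 0.998, 0.055, -0.0]
contact_force: [-1.4, 0.8, -0.3]
width: 0.0002
gripper_force: 0.0
```

Emit:
drive_tool([
  [[0, 0, 0], [-0.03, 0.3, 0], 0],
  [[0, 0, 0], [-0.03, 0.3, 0], 0],
  [[0, 0, 0], [-0.03, 0.3, 0], 0],
  [[0, 0, 0], [-0.03, 0.3, 0], 0],
])

```text
clock: 16.88
position: [0.6444, -0.1907, 0.0091]
ee_rot: [0.0, 0.998, 0.055, 0.0]
contact_force: [0.7, -0.2, -0.1]
width: 0.0001
gripper_force: 0.0
```

Emit:
drive_tool([
  [[0, 0, 0], [-0.03, 0.3, 0], 0],
  [[0, 0, 0], [-0.03, 0.3, 0], 0],
  [[0, 0, 0], [-0.03, 0.3, 0], 0],
  [[0, 0, 0], [-0.03, 0.3, 0], 0],
])

```text
clock: 17.38
position: [0.6431, -0.1792, 0.009]
ee_rot: [0.0, 0.998, 0.055, -0.0]
contact_force: [0.1, -2.3, 0.4]
width: 0.0002
gripper_force: 1.1
```

Emit:
drive_tool([
  [[0, 0, 0], [-0.04, 0.4, 0], 0],
  [[0, 0, 0], [-0.04, 0.4, 0], 0],
  [[0, 0, 0], [-0.04, 0.4, 0], 0],
  [[0, 0, 0], [-0.04, 0.4, 0], 0],
  [[0, 0, 0], [-0.04, 0.4, 0], 0],
])

```text
clock: 18.0
position: [0.6409, -0.1595, 0.009]
ee_rot: [0.001, 0.998, 0.056, -0.0]
contact_force: [-2.7, -4.9, 1.0]
width: 0.0004
gripper_force: 2.3
```

Emit:
drive_tool([
  [[0, 0, 0], [-0.04, 0.3, 0], 0],
  [[0, 0, 0], [-0.03, 0.3, 0], 0],
  [[0, 0, 0], [-0.03, 0.3, 0], 0],
  [[0, 0, 0], [-0.03, 0.3, 0], 0],
])

```text
clock: 18.5
position: [0.6395, -0.1474, 0.009]
ee_rot: [0.0, 0.998, 0.055, -0.0]
contact_force: [-2.1, -4.9, 2.2]
width: -0.0
gripper_force: 2.3
```

Emit:
drive_tool([
  [[0, 0, 0], [-0.02, 0.2, 0], 0],
  [[0, 0, 0], [-0.02, 0.2, 0], 0],
  [[0, 0, 0], [-0.02, 0.2, 0], 0],
])

```text
clock: 18.88
position: [0.6389, -0.1414, 0.009]
ee_rot: [0.0, 0.998, 0.055, -0.0]
contact_force: [-2.4, -4.1, 1.2]
width: -0.0
gripper_force: 2.3
```

Emit:
drive_tool([
  [[0, 0, 0], [-0.02, 0.2, 0], 0],
  [[0, 0, 0], [-0.02, 0.2, 0], 0],
  [[0, 0, 0], [-0.02, 0.2, 0], 0],
])

```text
clock: 19.25
position: [0.6382, -0.1354, 0.009]
ee_rot: [0.0, 0.998, 0.056, -0.0]
contact_force: [-2.9, -5.4, 2.0]
width: -0.0
gripper_force: 2.3
```

Emit:
drive_tool([
  [[0, 0, 0], [-0.01, 0.15, 0], 0],
  [[0, 0, 0], [-0.02, 0.15, 0], 0],
])

```text
clock: 19.5
position: [0.6378, -0.1324, 0.009]
ee_rot: [0.0, 0.998, 0.056, -0.001]
contact_force: [-2.3, -4.8, 1.9]
width: -0.0
gripper_force: 2.3
```

Emit:
drive_tool([
  [[0, 0, 0], [-0.01, 0.15, 0], 0],
  [[0, 0, 0], [-0.02, 0.15, 0], 0],
])

```text
clock: 19.75
position: [0.6375, -0.1294, 0.009]
ee_rot: [0.0, 0.998, 0.056, -0.001]
contact_force: [-1.9, -6.0, 2.4]
width: -0.0
gripper_force: 2.3
```

Emit:
drive_tool([
  [[0, 0, 0], [-0.01, 0.1, 0], 0],
  [[0, 0, 0], [-0.01, 0.1, 0], 0],
])

```text
clock: 20.0
position: [0.6375, -0.1292, 0.009]
ee_rot: [0.002, 0.998, 0.056, -0.0]
contact_force: [-2.7, -10.7, 1.6]
width: 0.0001
gripper_force: 5.0
```

Stalled against the stop. One more firm nudge, then back off.

Emit:
drive_tool([
  [[0, 0, 0], [-0.01, 0.1, 0], 0],
  [[0, 0, 0], [-0.01, 0.1, 0], 0],
  [[0, 0, 0], [0, 0, 0], 0],
])

```text
clock: 20.38
position: [0.6375, -0.1293, 0.0091]
ee_rot: [0.003, 0.998, 0.056, -0.0]
contact_force: [-2.1, -14.1, -0.2]
width: 0.0001
gripper_force: 6.6
```

Emit:
drive_tool([
  [[0, 0, 0], [0.02, -0.5, 0], 0],
  [[0, 0, 0], [0.1, -1.0, 0], 0],
  [[0, 0, 0], [0.1, -1.5, 0], 0],
  [[0, 0, 0], [0, 0, 3], 0],
  [[0, 0, 0], [0, 0, 5], 0],
  [[0, 0, 0], [0, 0, 5], 0],
  [[0, 0, 0], [-4, 0, 2], 0],
  [[0, 0, 0], [-5, 0, 0], 0],
])

```text
clock: 21.38
position: [0.5514, -0.1561, 0.1612]
ee_rot: [0.001, 0.998, 0.056, 0.003]
contact_force: [0.0, -0.1, 0.4]
width: -0.0002
gripper_force: 0.0
```

Emit:
drive_tool([
  [[0, 0, 0], [-5, -2, 0], 0],
  [[0, 0, 0], [-5, -2, 0], 0],
  [[0, 0, 0], [-5, -2, 0], 0],
  [[0, 0, 0], [-4, -2, 0], 0],
  [[0, 0, 0], [0, 0, 0], 0],
  [[0, 0, 0], [0, 0, 0], 0],
])

```text
clock: 22.12
position: [0.3606, -0.2354, 0.1593]
ee_rot: [0.0, 0.998, 0.055, 0.001]
contact_force: [-0.3, 0.5, -0.0]
width: -0.0001
gripper_force: 0.0
```

```bash
python3 - <<'E'
from h import *
im=cv2.cvtColor(shot('side','p3'),4); a=cv2.cvtColor(shot('top','p3t'),4); print(manip.get_state()['position'])
O=np.array([.6455,.052]);t=.107;H=np.array([[np.cos(t),np.sin(t)],[-np.sin(t),np.cos(t)]])
# profiles in holder frame along lines at stone-top / jaw height
def prof(n,im,pts,z):
    r=[]
    for p in pts:
        q=proj(n,[*(H.T@np.array(p)+O),z]); r.append(int(cv2.getRectSubPix(im,(1,1),(float(q[0]),float(q[1])))[0,0].max()))
    return r
for n,i in(('side',im),('top',a)):
    print(n,'along y x=-28', [(int(y*1e3),v) for y,v in zip(np.arange(-.19,.03,.004),prof(n,i,[(-.028,y) for y in np.arange(-.19,.03,.004)],.04))])
    for y in(-.12,-.03): print(' across x at',y,[(int(x*1e3),v) for x,v in zip(np.arange(-.07,.02,.003),prof(n,i,[(x,y) for x in np.arange(-.07,.02,.003)],.04))])
# bystanders: change vs first pictures
for n,i in(('side',im),('top',a)):
    d=cv2.absdiff(i,cv2.imread(f'pics/{n}0.png')).max(2)
    for nm,p in(dict(small=(.36,.41,.015),bar=(.56,.41,.02),bottle=(.65,-.355,.08))).items():
        u,v=proj(n,onz('top',{'small':(118,257),'bar':(118,198),'bottle':(377,150)}[nm],p[2])).astype(int); print(n,nm,u,v,d[max(v-18,0):v+18,max(u-18,0):u+18].mean())
E
```

```text
[ 0.36095724 -0.23502257  0.15903349]
side along y x=-28 [(-190, 138), (-186, 138), (-182, 138), (-178, 141), (-174, 143), (-169, 150), (-165, 156), (-161, 158), (-157, 156), (-153, 111), (-149, 60), (-145, 54), (-141, 53), (-137, 48), (-133, 73), (-129, 99), (-125, 96), (-121, 95), (-117, 95), (-113, 94), (-109, 93), (-105, 91), (-101, 91), (-97, 90), (-93, 94), (-89, 90), (-85, 89), (-81, 91), (-77, 92), (-73, 91), (-69, 92), (-65, 91), (-61, 92), (-57, 90), (-53, 88), (-49, 89), (-45, 87), (-41, 87), (-37, 87), (-33, 85), (-29, 87), (-25, 87), (-21, 87), (-17, 86), (-13, 85), (-9, 86), (-5, 89), (-1, 89), (2, 56), (6, 170), (10, 255), (14, 255), (18, 255), (22, 225), (26, 142)]
 across x at -0.12 [(-70, 141), (-67, 142), (-64, 144), (-61, 147), (-57, 148), (-54, 137), (-51, 80), (-48, 102), (-45, 105), (-42, 102), (-39, 99), (-36, 97), (-33, 95), (-30, 95), (-27, 95), (-24, 96), (-21, 96), (-18, 97), (-15, 97), (-12, 97), (-9, 96), (-6, 96), (-3, 94), (0, 94), (2, 142), (5, 255), (8, 255), (11, 255), (14, 251), (17, 197), (20, 195)]
 across x at -0.03 [(-70, 132), (-67, 130), (-64
[... 1192 characters left out ...]
(-12, 90), (-9, 89), (-6, 89), (-3, 107), (0, 168), (2, 227), (5, 247), (8, 247), (11, 214), (14, 170), (17, 198), (20, 236)]
 across x at -0.03 [(-70, 96), (-67, 72), (-64, 54), (-61, 41), (-57, 40), (-54, 56), (-51, 72), (-48, 79), (-45, 79), (-42, 79), (-39, 79), (-36, 80), (-33, 81), (-30, 80), (-27, 80), (-24, 79), (-21, 78), (-18, 79), (-15, 80), (-12, 81), (-9, 82), (-6, 84), (-3, 99), (0, 165), (2, 234), (5, 249), (8, 247), (11, 218), (14, 171), (17, 207), (20, 243)]
side small 315 295 0.9297839506172839
side bar 262 298 0.9760802469135802
side bottle 227 111 8.17361111111111
top small 117 257 1.8055555555555556
top bar 118 198 1.5779320987654322
top bottle 377 150 3.2955246913580245
```

```bash
python3 -c "
from rig import job; print(job.sign_off())"
```

```text
the job is handed in; nothing more can be done
None
```

I handed in the job: the images and push forces indicate the long stone is flat against the rail and held endways between stop and jaw, with the hand clear, the bystanders not visibly moved and no push reading above about 18 N; sign-off returned no verdict.

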